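# Make up two gift sets in a pottery shop

## Task

Make up the two gift sets: in the blue-lined tray, the pale green cup centred on the round cork disc and the two chopsticks laid across the two cork rests; in the yellow-lined tray, the red cup centred on the round cork disc and the lidded pot centred on the square cork pad. Pick up both chopsticks together as a pair and lay them side by side along the tray, centred on the rests. Set the pottery down upright and gently without dropping it, and leave the other pieces where they stand.

Things in the scene. Friction and masses are not known exactly. Their poses are not given: they have to be found in the camera images.
- green_cup: Pale green (celadon) cup. Straight-sided round cup without a handle, 60 mm wide (narrower at the foot below 16 mm), 65 mm tall, open at the top, wall 4 mm, about 160 g. Origin: centre of the underside, z up.
- red_cup: Dark red cup with cream spots. Straight-sided round cup without a handle, 60 mm wide (narrower at the foot below 16 mm), 65 mm tall, open at the top, wall 4 mm, about 160 g. Origin: centre of the underside, z up.
- lidded_pot: Cream pot with a blue band, its lid fixed, with a small blue knob: round, sides straight and 60 mm wide from 10 to 43 mm height, 65 mm tall over the knob, about 200 g. Origin: centre of the underside, z up.
- chopstick_a: Dark lacquered chopstick with a red end (the end at its -x). 190 mm long, 8 x 8 mm section, 14 g. Origin: middle of its underside; x axis along the stick. Lies beside the other, parallel, 12 mm between centres, undersides 14 mm above the table, across two bars of a fixed wooden stand. Bars at 60 mm either side of the middle; a 4 mm base plate between them.
- chopstick_b: Dark lacquered chopstick with a black end (the end at its -x). 190 mm long, 8 x 8 mm section, 14 g. Origin: middle of its underside; x axis along the stick. Lies beside the other, parallel, 12 mm between centres, on the same stand; the two are interchangeable in the pair.
- blue_tray: Tray with a blue lining. Fixed, 150 (x) by 220 mm (y), rim 14 mm high, 5 mm thick, floor 5 mm above the table. Origin: centre of underside; z up. Flat round cork disc, 70 mm, flush with the floor, at x +30, y 0 mm. Two cork rests at x -45, y +60 and -60 mm, each 40 (x) by 14 mm (y), tops 15 mm above the table: chopsticks go across both, along y, middles at y 0.
- yellow_tray: Tray with a yellow lining. Fixed, 150 (x) by 220 mm (y), rim 14 mm high, 5 mm thick, floor 5 mm above the table. Origin: centre of underside; z up. Flat round cork disc, 70 mm, at x 0, y +52 mm; flat square cork pad, 68 mm, at x 0, y -52 mm; both flush with the floor.
- yellow_cup: Yellow cup with black spots, not part of the sets. Straight-sided round cup without a handle, 60 mm wide (narrower at the foot below 16 mm), 65 mm tall, open at the top, wall 4 mm, about 160 g. Origin: centre of the underside, z up.
- striped_cup: Cream cup with upright blue stripes, not part of the sets. Straight-sided round cup without a handle, 60 mm wide (narrower at the foot below 16 mm), 65 mm tall, open at the top, wall 4 mm, about 160 g. Origin: centre of the underside, z up.
- blue_bowl: Small grey-blue bowl with cream dashes, 74 mm wide at the rim, 45 mm tall, not part of the sets. Origin: centre of the underside, z up.
Mind the look-alikes: they are no part of the job. What is shaped like the chopstick_a but orange or turquoise is not meant.

How it is judged (in metres and radians):
At the end, for the whole second after the job is handed in: Cups and pot upright, within 12 mm of their cork marks along each tray axis; chopsticks on the rests, middles within 15 mm of centre along each axis, within 8 degrees of the tray's long side, under 20 mm apart; all at rest; other pieces upright, moved under 20 mm (x of green_cup in the frame of blue_tray between 0.018 and 0.042 m and y of green_cup in the frame of blue_tray between -0.012 and 0.012 m and z of green_cup in the frame of blue_tray between 0 and 0.01 m and angle between each of green_cup, red_cup, lidded_pot's own z axis and vertical below 0.1 rad and x of red_cup in the frame of yellow_tray between -0.012 and 0.012 m and y of red_cup in the frame of yellow_tray between 0.04 and 0.064 m and z of red_cup in the frame of yellow_tray between 0 and 0.01 m and x of lidded_pot in the frame of yellow_tray between -0.012 and 0.012 m and y of lidded_pot in the frame of yellow_tray between -0.064 and -0.04 m and z of lidded_pot in the frame of yellow_tray between 0 and 0.01 m and x of chopstick_a in the frame of blue_tray between -0.06 and -0.03 m and y of chopstick_a in the frame of blue_tray between -0.015 and 0.015 m and z of chopstick_a in the frame of blue_tray between 0.011 and 0.019 m and angle between the x axis of each of chopstick_a, chopstick_b and the y axis of blue_tray, either way round below 0.14 rad and x of chopstick_b in the frame of blue_tray between -0.06 and -0.03 m and y of chopstick_b in the frame of blue_tray between -0.015 and 0.015 m and z of chopstick_b in the frame of blue_tray between 0.011 and 0.019 m and distance between chopstick_a and chopstick_b below 0.02 m and linear speed of each of green_cup, red_cup, lidded_pot, chopstick_a, chopstick_b below 0.01 m/s and distance of each of yellow_cup, striped_cup, blue_bowl from where it was at the start of the episode below 0.02 m and angle between each of yellow_cup, striped_cup, blue_bowl's own z axis and vertical below 0.15 rad); the robot touches nothing.
It fails at once if one chopstick is lifted without the other ((height (world z) of chopstick_a above 0.06 m and height (world z) of chopstick_b below 0.03 m) or (height (world z) of chopstick_b above 0.06 m and height (world z) of chopstick_a below 0.03 m)).
It fails at once if a cup or the pot is dropped or slammed down (moving faster than 0.6 m/s within 30 mm of the table) ((height (world z) of green_cup below 0.03 m and linear speed of green_cup above 0.6 m/s) or (height (world z) of red_cup below 0.03 m and linear speed of red_cup above 0.6 m/s) or (height (world z) of lidded_pot below 0.03 m and linear speed of lidded_pot above 0.6 m/s)).
It fails at once if a piece that is not part of the sets is shifted by more than 30 mm or knocked over (distance of any of yellow_cup, striped_cup, blue_bowl from where it was at the start of the episode above 0.03 m or angle between any of yellow_cup, striped_cup, blue_bowl's own z axis and vertical above 0.5 rad).
It also fails if it takes over 99 s, if anything falls off the work surface, if the arm or the gripper's body presses on something with over 40 N, if the wrist force passes 120 N, or if a joint passes its speed limit or range.

## Robot

A 6-joint arm with a two-finger parallel gripper is mounted at the origin on the work surface. World frame = base frame: x ahead of the robot, y to its left, z up, the work surface at z = 0. Lengths are in m, angles in degrees, forces in N, time in s.
With the tool pointing down it reaches from about 0.25 to 0.725 m from the base axis. Payload 9.7 kg.
Tool frame: the origin (TCP) lies midway between the tips of the shut fingers; the grasp point (between the pads) lies 19 mm behind it; z points along the fingers, x is the direction in which the jaws open and shut, and the axes are right-handed (so a half turn about z gives the same grasp; the last joint's range is limited). The gripper opens to 85 mm and grips with 20 to 120 N. Pads are 22 mm wide; open, the fingers measure 114 mm over their backs; the gripper's body (76 mm by 85 mm) begins 54 mm behind the grasp point. The pads swing forward as they close: fully open they stand 13 mm farther back than shut.
Start: joints at [72.021, 4.979, 10.078, 95.1, 0, 90], TCP at [0.17, 0.523, 0.231] pointing down, gripper open.
Joint ranges: [-179.16, 179.16], [-48.56, 103.87], [-65.8, 70.77], [-126.05, 130.52], [-82.76, 87.17], [-180, 180]. Speed limits (degrees/s): [127.2, 127.2, 147.25, 180, 180, 180].

## Interface

Orientations are given as [roll, pitch, yaw] about the fixed x, y, z axes, in that order (R = Rz(yaw) Ry(pitch) Rx(roll)).
In Python, from workcell import bot, optics gives the robot as it stands.
- The arm moves only by the shell command python3 -m creep 'ROWS' [FORCE]. ROWS is JSON, a list of rows, each a list of 7 numbers: the shift along the tool's x, y, z in m, then the turn, a rotation vector about the tool's x, y, z in rad, then the opening, from 0 (shut) to 1 (fully open). A call has 1 to 8 rows; each row is the pose to reach, as a shift and turn from the pose commanded when the call began, along the tool's axes at that moment; what a row does not reach only later rows make up. A row lasts 1/10 s, in which the tool goes at most 50 mm and 8.59 degrees, less where a joint would pass 70% of its speed; a pose out of reach is approached as far as the arm can. A call with a gripper value outside its range is refused whole. The fingers move at their own pace and stop on an object; FORCE is the grip in N (left out, the last holds). Time passes only in rows, so rows that repeat a pose let the fingers close. It gives the time, the measured TCP pose, the force and the opening at its end, in the units of the state.
- bot.get_obs(): the state, without advancing time (a new reading comes with each control period).
- optics.camera(name): name is "side" or "top" or "wrist"; returns the picture (480x640x3 uint8, red, green, blue); there is no depth.
- optics.camera_params(name): a dict with "camera_matrix" (3x3 intrinsics, pixels), "R" (3x3) and "t" (3): a world point X has camera coordinates R X + t; the wrist camera has in their place "mount" (4x4, takes a point from camera to tool coordinates, whose origin is the TCP and whose axes are the tool frame's). Camera axes: x right, y down, z forward; pixel columns grow to the right and rows downward; lengths in m; the calibration is good to about 2 mm. The wrist camera is an equidistant fisheye: a pixel r from the principal point sees the ray r / f radians off the axis. A picture is of the moment at which its call begins: read the wrist's pose just before it. camera_params takes no time and is no camera call.
- bot.job_done(): hands the job in, once; it reports no verdict.
The state is a dict: "time": time; "q": joint angles; "qd": joint speeds; "joint_efforts": joint torques, N m; "ee_pos": TCP position; "tcp_rot": TCP orientation; "wrist_force": force on the tool from outside, world axes, zero at the start; "torque": the same for the moment, N m; "opening": finger opening in m.
Only numpy, scipy, OpenCV 4.12 (cv2) and the standard library are available. Lean on these libraries where they do the work, as an engineer would, in place of code of your own. Each camera call takes 0.05 s, during which the arm holds its last target.

## Working session

There is one attempt and no reset: what is moved stays moved. The work goes in short steps, Python scripts to look and compute and a shell command to move; the robot and the scene stay as the last step left them, time stands still between calls to the robot, and variables do not carry over. Pictures are saved under pics/ and viewed, and the job is handed in when it is done.

```bash
ls; mkdir -p pics; python3 - <<'E'
from workcell import bot, optics
import cv2
print(bot.get_obs())
for n in ["side","top","wrist"]:
    print(n,optics.camera_params(n))
    cv2.imwrite(f"pics/{n}0.png",optics.camera(n)[:,:,::-1])
E
```

```text
pics
{'time': 0.0, 'q': array([7.20200500e+01, 5.01106139e+00, 1.00339977e+01, 9.51005754e+01,
       9.65928823e-04, 9.00009402e+01]), 'qd': array([-0.06185293, -0.04392073,  0.00593963,  0.08287138,  0.01759494,
       -0.05723298]), 'joint_efforts': array([ 2.28098128e-03, -5.20383632e+01,  4.64805794e+01,  1.61315646e-02,
        1.27557751e-04,  1.67507693e-05]), 'ee_pos': array([0.16969768, 0.52291387, 0.23057936]), 'tcp_rot': array([-1.79999035e+02,  7.76391096e-02,  7.20191098e+01]), 'wrist_force': array([ 0.75679515, -0.03481913, -0.49994266]), 'torque': array([ 0.01592664, -0.02727112, -0.01377163]), 'opening': 0.08533042719184052}
side {'camera_matrix': array([[502.353569  ,   0.        , 314.34283583],
       [  0.        , 502.353569  , 236.90794205],
       [  0.        ,   0.        ,   1.        ]]), 'R': array([[-0.9262487 , -0.37688161,  0.00485769],
       [-0.2481458 ,  0.60005705, -0.76049668],
       [ 0.28370232, -0.70561448, -0.64932365]]), 't': array([0.48349824, 0.168412  , 0.82892055])}
top {'camera_matrix': array([[445.41485653,   0.        , 318.77247117],
       [  0.        , 445.41485653, 243.33669511],
       [  0.        ,   0.        ,   1.        ]]), 'R': array([[-0.01043403, -0.9998361 ,  0.01479522],
       [-0.9972044 ,  0.00930947, -0.07413986],
       [ 0.07398997, -0.01552743, -0.9971381 ]]), 't': array([-0.00961462,  0.53130946,  1.04728394])}
wrist {'camera_matrix': array([[371.64829954,   0.        , 326.02862431],
       [  0.        , 371.64829954, 235.89768876],
       [  0.        ,   0.        ,   1.        ]]), 'mount': array([[ 9.99999690e-01,  7.86980933e-04,  3.20264051e-05,
         5.89366662e-04],
       [-7.66915600e-04,  9.63627355e-01,  2.67248446e-01,
        -6.75868563e-02],
       [ 1.79457911e-04, -2.67248388e-01,  9.63627660e-01,
        -1.42518615e-01],
       [ 0.00000000e+00,  0.00000000e+00,  0.00000000e+00,
         1.00000000e+00]])}
```

View pics/top0.png

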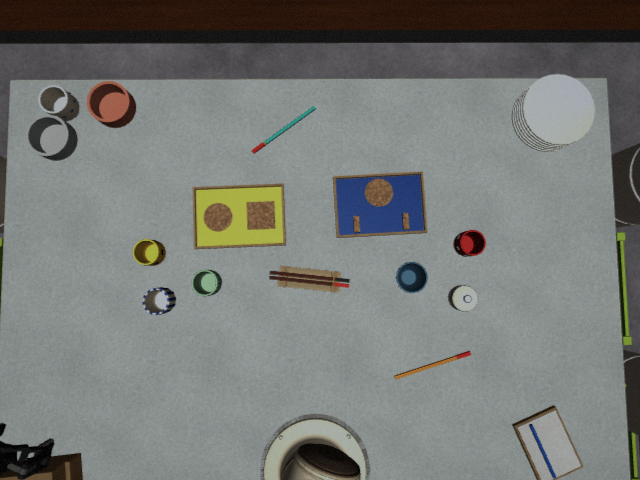

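View pics/side0.png

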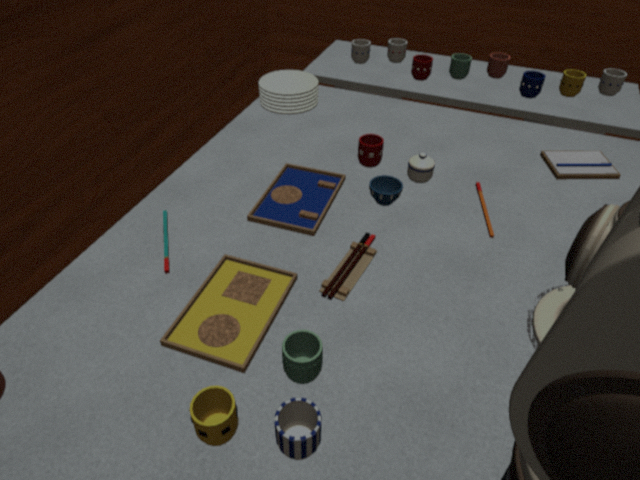

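View pics/wrist0.png

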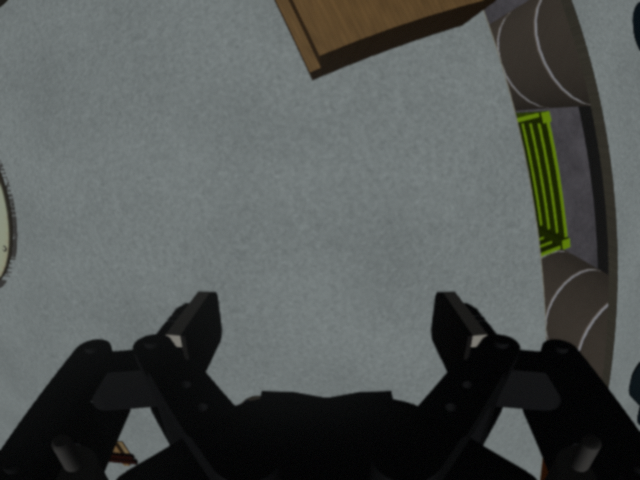

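The top view shows all pieces. The pale green cup is at (207,282), red cup (469,243), pot (463,298), chopstick pair (310,279), blue tray centre (380,205) and yellow tray centre (240,216). Next, enlarged crops.

```bash
python3 - <<'E'
import cv2
im=cv2.imread("pics/top0.png")
def crop(n,x,y,w,h,s):
    c=cv2.resize(im[y:y+h,x:x+w],None,fx=s,fy=s,interpolation=cv2.INTER_CUBIC)
    for i in range(0,w,10):
        cv2.line(c,(i*s,0),(i*s,6 if i%50 else 14),(255,255,255),1)
        if i%20==0: cv2.putText(c,str(x+i),(i*s,24),0,.35,(255,255,255))
    for i in range(0,h,10):
        cv2.line(c,(0,i*s),(6,i*s),(255,255,255),1)
        if i%20==0: cv2.putText(c,str(y+i),(8,i*s+4),0,.35,(255,255,255))
    cv2.imwrite(f"pics/{n}.png",c)
crop("c1",130,180,160,140,5)
crop("c2",320,160,170,160,4) if 0 else crop("c2",325,165,170,150,4)
crop("c3",260,255,100,45,8)
E
```

```text
(no output)
```

View pics/c1.png

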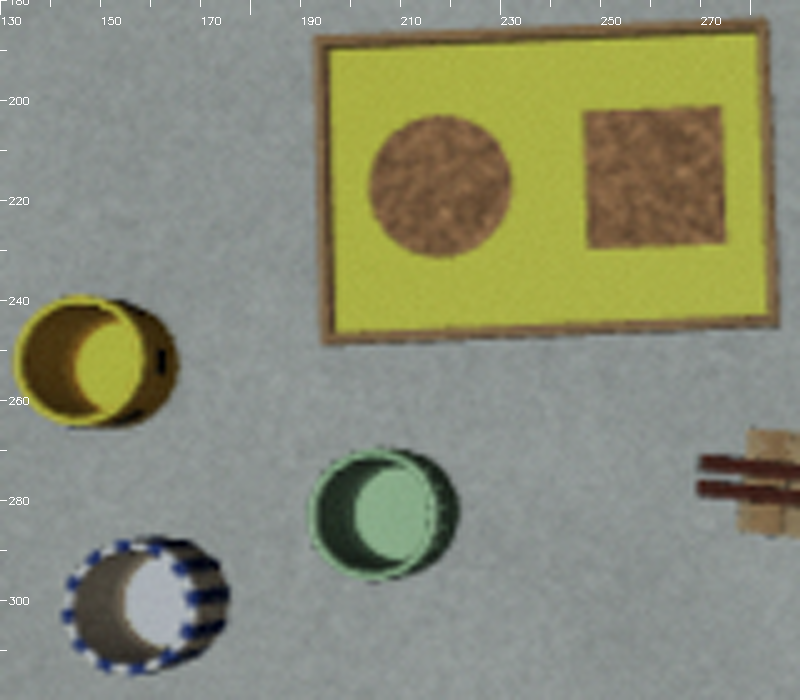

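View pics/c2.png

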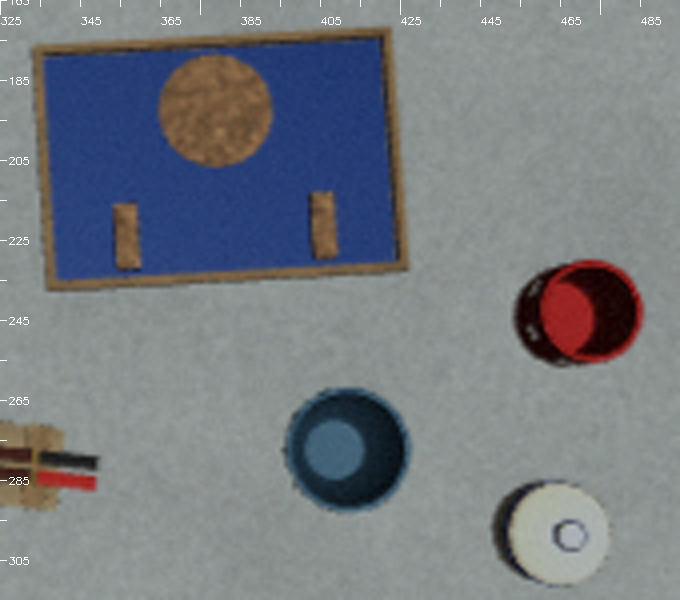

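View pics/c3.png

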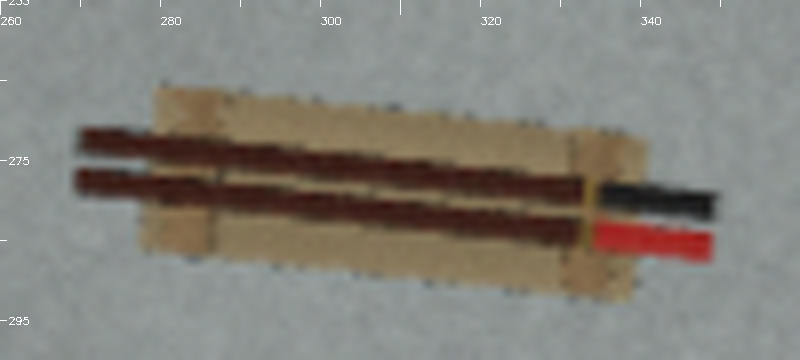

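Crops show: the green rim centre at about (204.5,282.6), yellow tray corners and marks clear, blue tray and two rests clear, red rim (472,242), pot knob (467,298), and the pair running (270,272)–(349,281).

```bash
cat > h.py <<'E'
import numpy as np, json
from workcell import bot, optics
from scipy.spatial.transform import Rotation as Ro
P=optics.camera_params("top")
def px(u,v,z,P=P):
    K,R,t=P["camera_matrix"],np.array(P["R"]),np.array(P["t"])
    d=R.T@np.linalg.inv(K)@[u,v,1]; c=-R.T@t
    return c+d*(z-c[2])/d[2]
def proj(X,n):
    P=optics.camera_params(n); c=P["R"]@np.array(X)+P["t"]; p=P["camera_matrix"]@c; return p[:2]/p[2]
def wproj(X,o,n="wrist"):
    P=optics.camera_params("wrist"); T=np.array(P["mount"]); R=Ro.from_euler("xyz",o["tcp_rot"],degrees=True).as_matrix()
    x=R.T@(np.array(X)-o["ee_pos"]); c=T[:3,:3].T@(x-T[:3,3])
    th=np.arctan2(np.hypot(c[0],c[1]),c[2]); ph=np.arctan2(c[1],c[0]); K=P["camera_matrix"]
    return np.array([K[0,2]+K[0,0]*th*np.cos(ph),K[1,2]+K[0,0]*th*np.sin(ph)])
def wray(u,v,z,o):
    P=optics.camera_params("wrist"); T=np.array(P["mount"]); R=Ro.from_euler("xyz",o["tcp_rot"],degrees=True).as_matrix()
    K=P["camera_matrix"]; a=(u-K[0,2])/K[0,0]; b=(v-K[1,2])/K[0,0]; th=np.hypot(a,b)
    c=np.array([np.sin(th)*a/th,np.sin(th)*b/th,np.cos(th)])
    d=R@T[:3,:3]@c; p=R@T[:3,3]+o["ee_pos"]
    return p+d*(z-p[2])/d[2]
def tool(target,yaw=None):
    "shift/turn from measured pose to pointing-down pose at target TCP with tool yaw (deg)"
    o=bot.get_obs(); R=Ro.from_euler("xyz",o["tcp_rot"],degrees=True)
    s=R.inv().apply(np.array(target)-o["ee_pos"])
    out=[np.round(s,4)]
    if yaw is not None:
        out.append(np.round((R.inv()*Ro.from_euler("xyz",[180,0,yaw],degrees=True)).as_rotvec(),4))
    return out
E
python3 - <<'E'
from h import *
np.set_printoptions(precision=4,suppress=True)
f=lambda u,v,x,y,s,z: px(x+(u+.5)/s-.5,y+(v+.5)/s-.5,z)
a=lambda u,v,z:f(u,v,130,180,5,z)
b=lambda u,v,z:f(u,v,325,165,4,z)
c=lambda u,v,z:f(u,v,260,255,8,z)
print("green",a(376,515,.065),"yel",a(81,361,.065),"str",a(131,606,.065))
print("red",b(591.5,311.5,.065),"knob",b(571,536,.064),"bowl",b(349,449,.045))
for n,co in(("Y",[a(*p,.014) for p in[(315,37),(766,20),(778,327),(325,344)]]),("B",[b(*p,.014) for p in[(33,46),(390,27),(408,270),(49,291)]])):
    co=np.array(co);d=co[0]+co[3]-co[1]-co[2]
    e=co[0]+co[1]-co[2]-co[3]
    print(n,co.mean(0),np.degrees(np.arctan2(d[1],d[0]))-90,np.degrees(np.arctan2(e[1],e[0])),np.linalg.norm(co-np.roll(co,1,0),axis=1))
print("Ydisc",a(440,186,.005),"pad",a(655,176.5,.005))
print("Bdisc",b(216,110.5,.005),"rests",b(127,237,.015),b(324,225,.015))
s=[c(78,139,.022),c(716,205,.022),c(76,181,.022),c(713,248,.022)]
print(s, np.mean(s,0))
for i in(0,2):
    d=s[i]-s[i+1];print(np.linalg.norm(d),np.degrees(np.arctan2(d[1],d[0])))
E
```

```text
green [0.4409 0.2456 0.065 ] yel [0.5122 0.38   0.065 ] str [0.4011 0.3555 0.065 ]
red [ 0.5265 -0.3687  0.065 ] knob [ 0.398  -0.3526  0.064 ] bowl [ 0.4488 -0.2309  0.045 ]
Y [0.6    0.1772 0.014 ] 1.6945237067992593 2.1928022703439027 [0.1492 0.2183 0.1497 0.217 ]
B [ 0.6258 -0.164   0.014 ] 2.757591444630492 2.7814327078526677 [0.1501 0.2189 0.1495 0.218 ]
Ydisc [0.5993 0.2303 0.005 ] pad [0.6031 0.1259 0.005 ]
Bdisc [ 0.6567 -0.1633  0.005 ] rests [ 0.5779 -0.1063  0.015 ] [ 0.5841 -0.2259  0.015 ]
[array([0.464 , 0.1034, 0.022 ]), array([ 0.4425, -0.086 ,  0.022 ]), array([0.4516, 0.104 , 0.022 ]), array([ 0.4297, -0.0849,  0.022 ])] [0.4469 0.0091 0.022 ]
0.19056264560360142 83.51219983741186
0.19012944034568713 83.4095598610644
```

```bash
python3 - <<'E'
from h import *
print(tool([.441,.2456,.15],20))
E
```

```text
[array([-0.18  ,  0.3437,  0.0809]), array([5.00e-04, 9.00e-04, 9.08e-01])]
```

```bash
python3 -m creep '[[-0.18,0.344,0.08,0,0,0.908,1],[-0.18,0.344,0.08,0,0,0.908,1],[-0.18,0.344,0.08,0,0,0.908,1],[-0.18,0.344,0.08,0,0,0.908,1],[-0.18,0.344,0.08,0,0,0.908,1],[-0.18,0.344,0.08,0,0,0.908,1],[-0.18,0.344,0.08,0,0,0.908,1],[-0.18,0.344,0.08,0,0,0.908,1]]' 40; python3 - <<'E'
from h import *
import cv2
o=bot.get_obs(); print(o['q'],tool([.441,.2456,.15],20), wproj([.441,.2456,.065],o))
cv2.imwrite("pics/w1.png",optics.camera("wrist")[:,:,::-1])
E
```

```text
time: 0.95
ee_pos: [0.4425, 0.2438, 0.1508]
tcp_rot: [180.0, -0.0, 19.9]
wrist_force: [0.7, 0.3, 0.0]
opening: 0.085
[ 2.88551191e+01 -2.02310688e+00 -5.97952112e+00  8.60431653e+01
 -1.02215426e-04  9.89143726e+01] [array([-0.0008, -0.0022,  0.0008]), array([ 0.   , -0.   , -0.001])] [324.07662529 239.73679078]
```

View pics/w1.png

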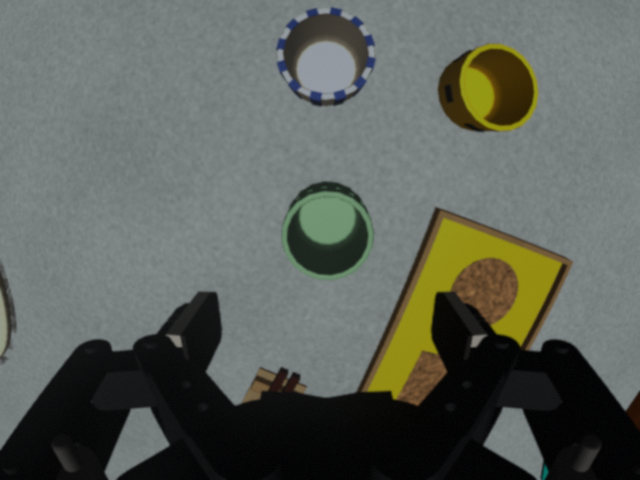

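Wrist view: green rim centre at about (327.5,234), predicted (324,240); the path beside it is free (striped cup at (327,55), tray corner at (438,210)).

```bash
python3 - <<'E'
from h import *
o=bot.get_obs(); print(o['ee_pos'],wray(327.5,234,.065,o),wray(327.5,234,.064,o))
X=wray(327.5,234,.065,o); print(tool([X[0],X[1],.018],20),tool([.441,.2456,.018],20))
E
```

```text
[0.44552955 0.23979728 0.14891618] [0.44461352 0.24613506 0.065     ] [0.44470921 0.24587721 0.064     ]
[array([ 0.0014, -0.0066,  0.1309]), array([ 0.0026,  0.001 , -0.0038])] [array([-0.0022, -0.0073,  0.1309]), array([ 0.0026,  0.001 , -0.0038])]
```

```bash
python3 -m creep '[[0,0,0,0,0,0,1],[0,0,0,0,0,0,1],[0,0,0,0,0,0,1]]'; python3 - <<'E'
from h import *
import cv2
o=bot.get_obs(); print(o['ee_pos'],o['tcp_rot'],o['qd'], wproj([.441,.2456,.065],o))
im=optics.camera("wrist")[:,:,::-1]
cv2.imwrite("pics/w2.png",im);cv2.imwrite("pics/w2c.png",cv2.resize(im[160:300,260:400],None,fx=4,fy=4))
print(bot.get_obs()['ee_pos'])
g=[wray(u,v,.065,o) for u,v in[(327.5,234)]];print(g)
E
```

```text
time: 1.3
ee_pos: [0.4409, 0.2466, 0.1516]
tcp_rot: [-180.0, -0.0, 20.1]
wrist_force: [0.3, 1.3, -0.4]
opening: 0.0854
[0.44086964 0.24659582 0.15157792] [-1.79985747e+02 -1.54279177e-02  2.00696548e+01] [ 0.56000594 -0.11592167  0.01779635 -0.07011402 -0.15893635 -0.16445392] [324.95699203 244.1364335 ]
[0.44080336 0.24675219 0.15164047]
[array([0.44020509, 0.25251095, 0.065     ])]
```

View pics/w2c.png

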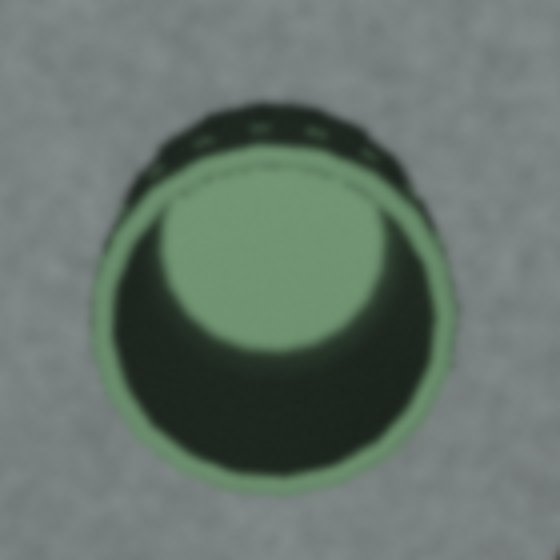

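Wrist crop at rest: green rim centre at full-image (328,239).

```bash
python3 - <<'E'
from h import *
o=bot.get_obs();X=wray(328.1,239.2,.065,o); print(X, tool([.4415,.2465,.018],20))
E
```

```text
[0.44171089 0.24954046 0.065     ] [array([0.0005, 0.0005, 0.1336]), array([-0.0002, -0.0004,  0.0018])]
```

```bash
python3 -m creep '[[0.001,-0.0005,0.04,0,0,0,1],[0.001,-0.0005,0.07,0,0,0,1],[0.001,-0.0005,0.1,0,0,0,1],[0.001,-0.0005,0.12,0,0,0,1],[0.001,-0.0005,0.133,0,0,0,1],[0.001,-0.0005,0.133,0,0,0,1],[0.001,-0.0005,0.133,0,0,0,1]]' 40; python3 -m creep '[[0,0,0,0,0,0,0.5],[0,0,0,0,0,0,0.4],[0,0,0,0,0,0,0.3],[0,0,0,0,0,0,0.3],[0,0,0,0,0,0,0.3],[0,0,0,0,0,0,0.3]]' 40;  python3 - <<'E'
from h import *
import cv2
o=bot.get_obs();cv2.imwrite("pics/w3.png",optics.camera("wrist")[:,:,::-1])
E
```

```text
time: 2.05
ee_pos: [0.4424, 0.2472, 0.0192]
tcp_rot: [-180.0, -0.1, 20.0]
wrist_force: [0.9, -0.3, 0.0]
opening: 0.0852
time: 2.65
ee_pos: [0.4429, 0.247, 0.0197]
tcp_rot: [-180.0, -0.1, 20.0]
wrist_force: [-1.0, -0.1, 6.1]
opening: 0.0589
```

View pics/w3.png

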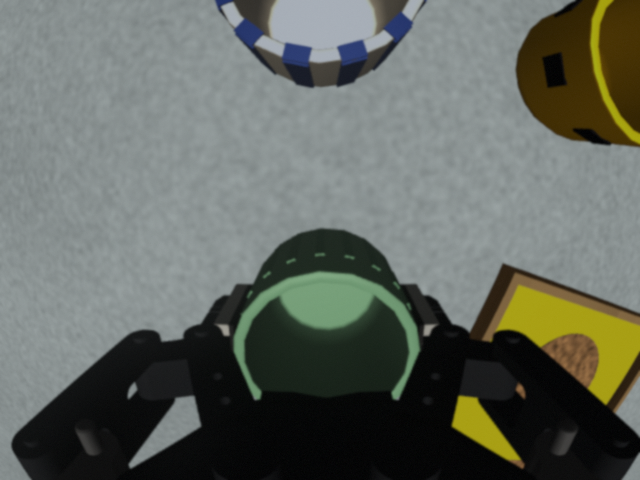

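Grasp holds: opening 58.9 mm, and the picture shows the green cup between the pads with its front rim edge at (327,273).

```bash
python3 - <<'E'
from h import *
o=bot.get_obs();X=wray(327,273,.065,o)
yw=np.radians(o['tcp_rot'][2]); ty=np.array([np.sin(yw),-np.cos(yw)])
print(X, (X[:2]-o['ee_pos'][:2])@ty, o['q'])
print(tool([.6562,-.1628,.13],-23))
E
```

```text
[0.43315774 0.27569921 0.065     ] -0.030283336998059136 [ 2.91401838e+01  3.93677197e-01 -1.81819148e+01  7.12969596e+01
  1.73639877e-02  9.91484999e+01]
[array([ 0.0606,  0.458 , -0.1104]), array([-0.0014, -0.0018,  0.7503])]
```

```bash
python3 -m creep '[[0,0,-0.03,0,0,0,0.3],[0,0,-0.07,0,0,0,0.3],[0,0.01,-0.11,0,0,0,0.3],[0.007,0.05,-0.11,0,0,0.1,0.3],[0.013,0.09,-0.11,0,0,0.2,0.3],[0.018,0.13,-0.11,0,0,0.3,0.3],[0.024,0.17,-0.11,0,0,0.4,0.3],[0.029,0.21,-0.11,0,0,0.5,0.3]]'; python3 - <<'E'
from h import *
o=bot.get_obs(); print(tool([.6562,-.1628,.13],-23))
E
```

```text
time: 3.5
ee_pos: [0.542, 0.0575, 0.1287]
tcp_rot: [-180.0, -0.0, -8.9]
wrist_force: [0.1, -0.4, -1.9]
opening: 0.0583
[array([ 0.1469,  0.2   , -0.0012]), array([-0.0003, -0.0007,  0.2462])]
```

```bash
python3 -m creep '[[0.023,0.032,0,0,0,0.06,0.3],[0.047,0.064,0,0,0,0.12,0.3],[0.07,0.096,0,0,0,0.18,0.3],[0.094,0.128,0,0,0,0.22,0.3],[0.118,0.16,0,0,0,0.246,0.3],[0.135,0.184,0,0,0,0.246,0.3],[0.147,0.2,0,0,0,0.246,0.3],[0.147,0.2,0,0,0,0.246,0.3]]';python3 -m creep '[[0,0,0,0,0,0,0.3],[0,0,0,0,0,0,0.3],[0,0,0,0,0,0,0.3]]'; python3 - <<'E'
from h import *
o=bot.get_obs(); print(tool([.6562,-.1628,.026],-23), wproj([.6562,-.1628,.005],o))
import cv2
cv2.imwrite("pics/w4.png",optics.camera("wrist")[:,:,::-1])
E
```

```text
time: 4.3
ee_pos: [0.657, -0.1632, 0.1276]
tcp_rot: [180.0, 0.0, -22.9]
wrist_force: [-0.5, 0.8, -1.8]
opening: 0.059
time: 4.6
ee_pos: [0.6563, -0.1598, 0.1286]
tcp_rot: [-180.0, -0.0, -22.7]
wrist_force: [0.3, 0.7, -1.4]
opening: 0.0591
[array([0.001 , 0.0028, 0.1026]), array([-0.0001, -0.0002,  0.0053])] [327.34234273 232.18196509]
```

View pics/w4.png

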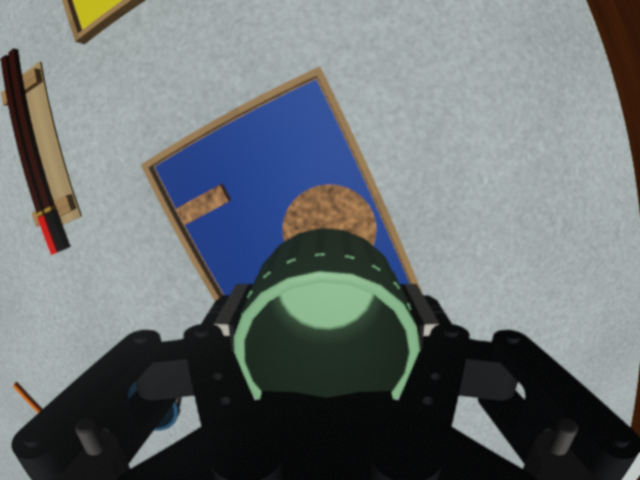

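The disc centre appears at about (330,231), predicted (327,232), so the aim is good to about 2 mm. Lowering.

```bash
python3 -m creep '[[0.002,0.003,0.03,0,0,0,0.3],[0.002,0.003,0.06,0,0,0,0.3],[0.002,0.003,0.08,0,0,0,0.3],[0.002,0.003,0.09,0,0,0,0.3],[0.002,0.003,0.097,0,0,0,0.3],[0.002,0.003,0.101,0,0,0,0.3],[0.002,0.003,0.103,0,0,0,0.3],[0.002,0.003,0.103,0,0,0,0.3]]'
```

```text
time: 5.45
ee_pos: [0.6575, -0.1643, 0.026]
tcp_rot: [-180.0, -0.1, -22.7]
wrist_force: [0.3, -0.2, -0.9]
opening: 0.0584
```

```bash
python3 -m creep '[[0,0,0.001,0,0,0,0.3],[0,0,0.002,0,0,0,0.3],[0,0,0.002,0,0,0,0.3]]'
```

```text
time: 5.75
ee_pos: [0.6576, -0.1644, 0.0248]
tcp_rot: [-180.0, -0.1, -22.7]
wrist_force: [-1.9, -0.0, 4.8]
opening: 0.0584
```

```bash
python3 -m creep '[[0,0,0,0,0,0,0.8],[0,0,0,0,0,0,0.95],[0,0,0,0,0,0,0.95],[0,0,0,0,0,0,0.95],[0,0,-0.03,0,0,0,0.95],[0,0,-0.07,0,0,0,0.95],[0,0,-0.1,0,0,0,0.95],[0,0,-0.13,0,0,0,0.95]]';  python3 - <<'E'
from h import *
o=bot.get_obs(); print(o['opening'],o['q'],tool([.447,.009,.12],-6.5))
import cv2
im=optics.camera("wrist")[:,:,::-1]
print(wproj([.6562,-.1628,.070],o))
cv2.imwrite("pics/w5.png",im)
E
```

```text
time: 6.55
ee_pos: [0.6572, -0.1642, 0.1549]
tcp_rot: [-180.0, -0.0, -22.7]
wrist_force: [0.3, -0.6, -0.2]
opening: 0.081
0.08103266458299965 [-1.40326786e+01  2.21296007e+01  2.20084568e+01  8.98432116e+01
  6.44752847e-04  9.87134839e+01] [array([-0.2608, -0.0785,  0.0347]), array([-0.    , -0.0006, -0.2835])]
[323.52989537 242.22932689]
```

View pics/w5.png

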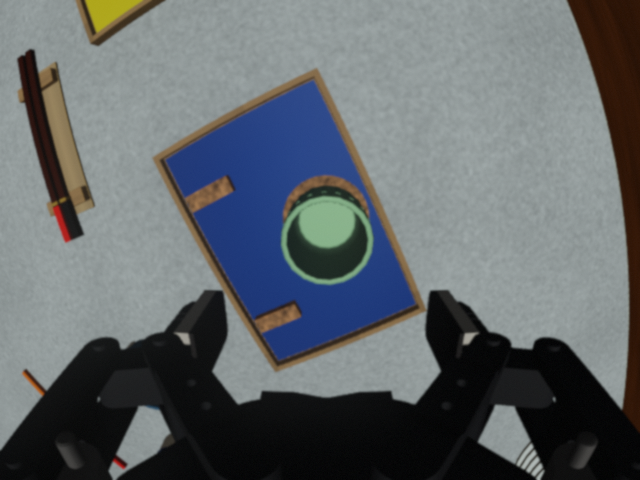

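The green cup stands upright on its disc (rim centre (327,239), disc visible evenly around it). On to the chopsticks.

```bash
python3 -m creep '[[-0.045,-0.0135,0,0,0,-0.05,0.5],[-0.09,-0.027,0.01,0,0,-0.1,0.5],[-0.135,-0.04,0.02,0,0,-0.15,0.5],[-0.18,-0.054,0.03,0,0,-0.2,0.5],[-0.225,-0.068,0.035,0,0,-0.25,0.5],[-0.25,-0.075,0.035,0,0,-0.283,0.5],[-0.261,-0.0785,0.035,0,0,-0.283,0.5],[-0.261,-0.0785,0.035,0,0,-0.283,0.5]]';python3 -m creep '[[0,0,0,0,0,0,0.5],[0,0,0,0,0,0,0.5],[0,0,0,0,0,0,0.5]]'; python3 - <<'E'
from h import *
o=bot.get_obs(); 
import cv2
im=optics.camera("wrist")[:,:,::-1]
print(wproj([.447,.009,.022],o),tool([.447,.009,.011],-6.5))
cv2.imwrite("pics/w6.png",im)
t=optics.camera("top")[:,:,::-1]
cv2.imwrite("pics/t6.png",cv2.resize(t[150:310,320:490],None,fx=4,fy=4))
E
```

```text
time: 7.4
ee_pos: [0.4467, 0.0096, 0.1187]
tcp_rot: [-180.0, -0.1, -6.5]
wrist_force: [0.2, 0.3, 0.2]
opening: 0.0429
time: 7.7
ee_pos: [0.4475, 0.0085, 0.1181]
tcp_rot: [180.0, 0.0, -6.6]
wrist_force: [0.2, 0.5, 1.1]
opening: 0.0425
[324.92288675 238.08962417] [array([-0.0003, -0.0004,  0.107 ]), array([ 0.0001,  0.0006, -0.0017])]
```

View pics/w6.png

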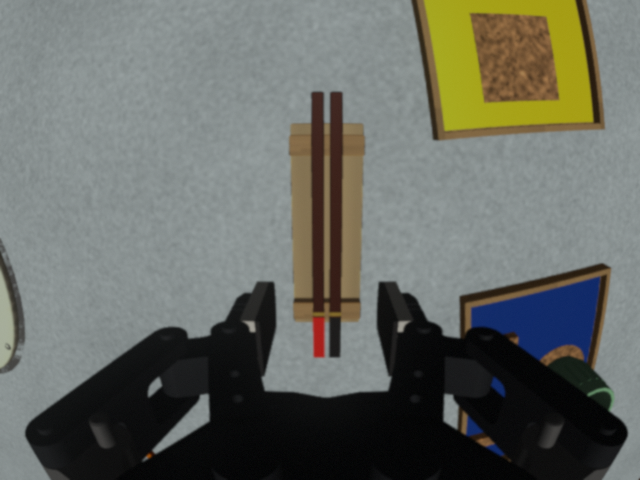

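View pics/t6.png

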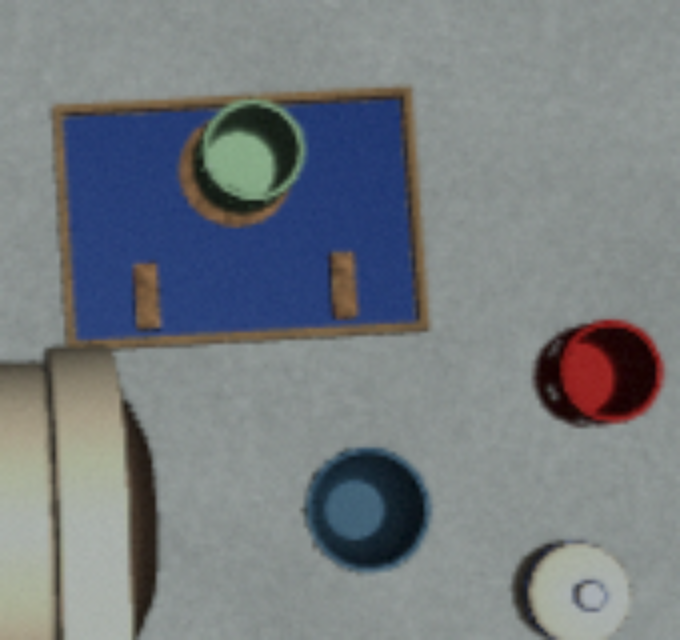

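The sticks run straight between the pads (pair centre at u≈326.5, predicted 325). The top crop shows the green cup in its tray, rim centre (383,187). Lowering and closing.

```bash
python3 - <<'E'
from h import *
print(px(383,187.1,.07))
E
python3 -m creep '[[0,0,0.04,0,0,0,0.5],[0,0,0.075,0,0,0,0.5],[0,0,0.095,0,0,0,0.5],[0,0,0.107,0,0,0,0.5],[0,0,0.107,0,0,0,0.5],[0,0,0.107,0,0,0,0.35],[0,0,0.107,0,0,0,0.2],[0,0,0.107,0,0,0,0]]' 30; python3 -m creep '[[0,0,0,0,0,0,0],[0,0,0,0,0,0,0],[0,0,0,0,0,0,0],[0,0,0,0,0,0,0]]' 30;  python3 - <<'E'
from h import *
import cv2
cv2.imwrite("pics/w7.png",optics.camera("wrist")[:,:,::-1])
E
```

```text
[ 0.65629592 -0.16377281  0.07      ]
time: 8.6
ee_pos: [0.4478, 0.0091, 0.0127]
tcp_rot: [-180.0, -0.1, -6.5]
wrist_force: [-0.6, 0.4, 5.6]
opening: 0.0151
time: 9.0
ee_pos: [0.4479, 0.0091, 0.0128]
tcp_rot: [-180.0, -0.2, -6.5]
wrist_force: [-1.2, -0.0, 7.0]
opening: 0.0149
```

View pics/w7.png

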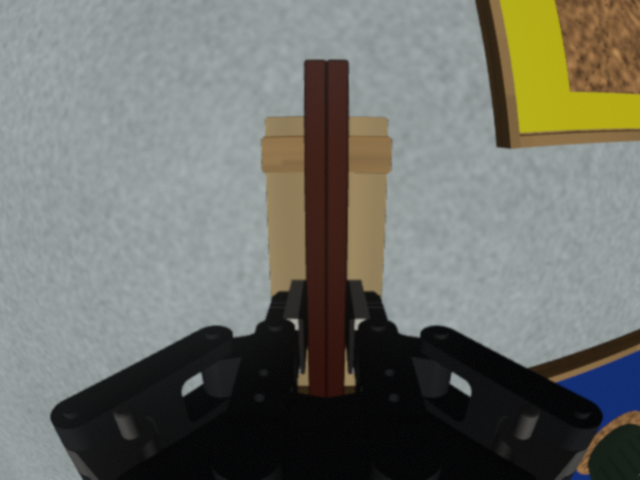

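Both sticks are side by side between the pads (opening 14.9 mm). A small lift and a check next.

```bash
python3 -m creep '[[0,0,-0.005,0,0,0,0],[0,0,-0.015,0,0,0,0],[0,0,-0.025,0,0,0,0],[0,0,-0.025,0,0,0,0]]' 40;  python3 - <<'E'
from h import *
import cv2
cv2.imwrite("pics/w8.png",optics.camera("wrist")[:,:,::-1])
cv2.imwrite("pics/s8.png",cv2.resize(optics.camera("side")[200:340,270:430,::-1],None,fx=4,fy=4))
print(tool([.584,-.166,.12],2.8))
E
```

```text
time: 9.45
ee_pos: [0.4478, 0.0091, 0.0382]
tcp_rot: [-180.0, -0.2, -6.5]
wrist_force: [0.0, -0.2, 0.0]
opening: 0.0146
[array([ 0.156 ,  0.1584, -0.0832]), array([-0.    , -0.0008, -0.1629])]
```

View pics/w8.png

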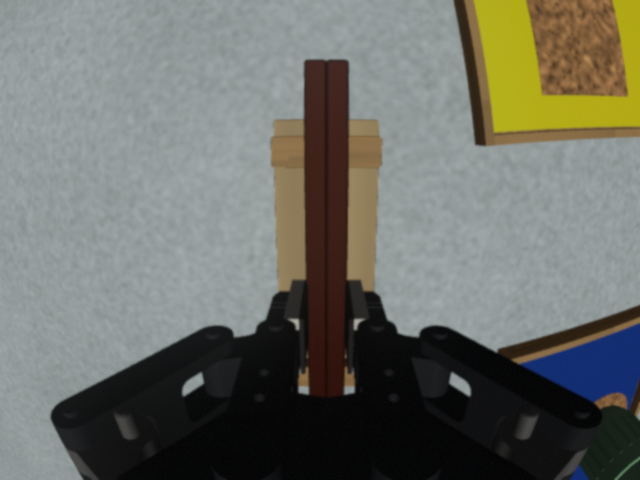

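View pics/s8.png

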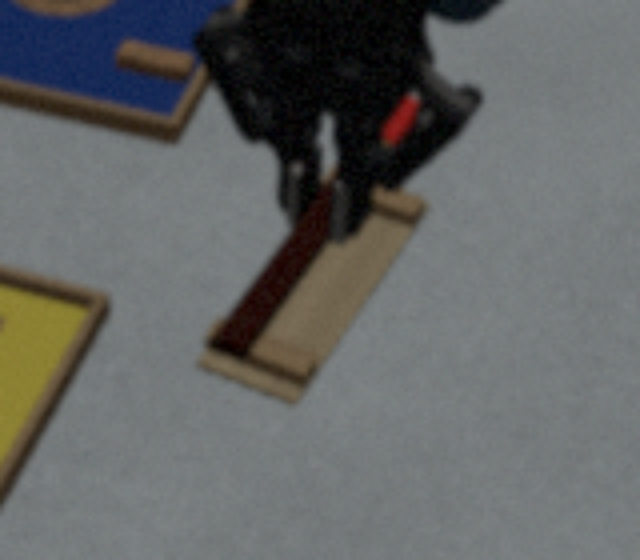

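Both sticks came up together and level (unchanged in the wrist view, stand dropping away below). Carrying to the blue tray.

```bash
python3 -m creep '[[0,0,-0.03,0,0,0,0],[0.02,0.02,-0.065,0,0,-0.03,0],[0.045,0.045,-0.083,0,0,-0.06,0],[0.075,0.075,-0.083,0,0,-0.09,0],[0.1,0.1,-0.083,0,0,-0.12,0],[0.125,0.125,-0.083,0,0,-0.15,0],[0.145,0.147,-0.083,0,0,-0.163,0],[0.156,0.1584,-0.083,0,0,-0.163,0]]';python3 -m creep '[[0,0,0,0,0,0,0],[0,0,0,0,0,0,0],[0,0,0,0,0,0,0],[0,0,0,0,0,0,0]]'; python3 - <<'E'
from h import *
import cv2
o=bot.get_obs()
print(wproj([.5779,-.1063,.015],o),wproj([.5841,-.2259,.015],o))
cv2.imwrite("pics/w9.png",optics.camera("wrist")[:,:,::-1])
t=optics.camera("top")[:,:,::-1]
cv2.imwrite("pics/t9.png",cv2.resize(t[150:310,320:490],None,fx=4,fy=4))
print(tool([.584,-.166,.0138],2.8))
E
```

```text
time: 10.35
ee_pos: [0.5845, -0.1679, 0.118]
tcp_rot: [-180.0, 0.1, 2.8]
wrist_force: [-0.3, 0.8, -1.0]
opening: 0.0149
time: 10.75
ee_pos: [0.5835, -0.1652, 0.1195]
tcp_rot: [-180.0, -0.0, 2.9]
wrist_force: [-0.9, 0.4, -0.5]
opening: 0.0144
[321.65251363 148.87311705] [322.34133166 313.8630987 ]
[array([0.0003, 0.0006, 0.1058]), array([ 0.0001, -0.0004,  0.0008])]
```

View pics/w9.png

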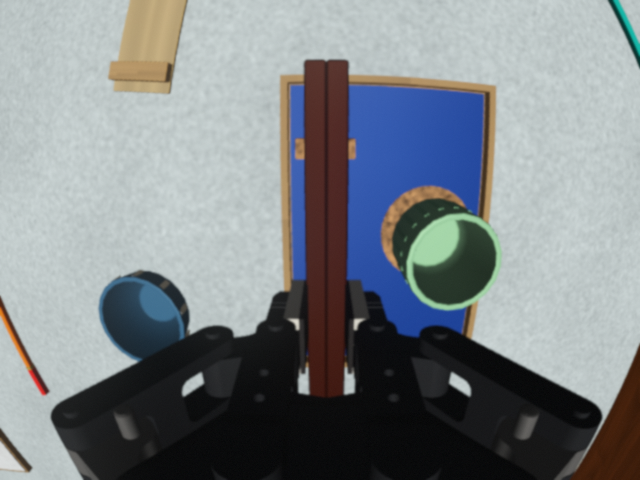

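View pics/t9.png

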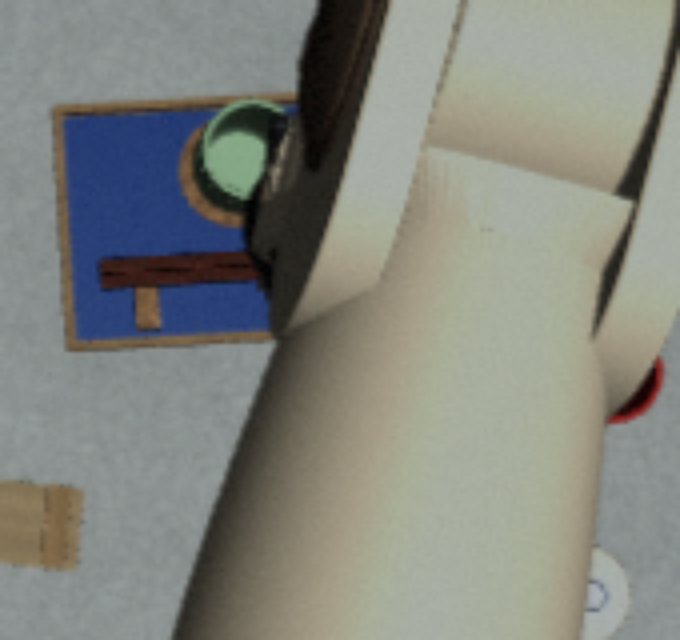

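Rest visible at (325,149), just under the pair at u≈326. Before lowering I check whether the finger linkage would come near the green cup (rim 70 mm high, 42 mm to the side).

```bash
python3 - <<'E'
from h import *
P=optics.camera_params("wrist"); T=np.array(P["mount"]);K=P["camera_matrix"]
for u,v in[(600,405),(590,395),(520,365),(440,330),(600,440),(472,383),(370,300)]:
    a=(u-K[0,2])/K[0,0]; b=(v-K[1,2])/K[0,0]; th=np.hypot(a,b)
    d=T[:3,:3]@np.array([np.sin(th)*a/th,np.sin(th)*b/th,np.cos(th)]);p=T[:3,3]
    print(u,v,[np.round(p+d*(y-p[1])/d[1],3) for y in(-.014,0)])
E
```

```text
600 405 [array([ 0.063, -0.014, -0.092]), array([ 0.08 ,  0.   , -0.079])]
590 395 [array([ 0.063, -0.014, -0.088]), array([ 0.079,  0.   , -0.074])]
520 365 [array([ 0.05 , -0.014, -0.071]), array([ 0.063,  0.   , -0.053])]
440 330 [array([ 0.034, -0.014, -0.05 ]), array([ 0.042,  0.   , -0.027])]
600 440 [array([ 0.056, -0.014, -0.102]), array([ 0.071,  0.   , -0.092])]
472 383 [array([ 0.035, -0.014, -0.076]), array([ 0.044,  0.   , -0.059])]
370 300 [array([ 0.015, -0.014, -0.029]), array([0.019, 0.   , 0.001])]
```

Linkage clears by 5 mm or less at that offset, so I shift the pair 5 mm farther from the cup, within tolerance, and set down with the tips above the tray rim.

```bash
python3 -m creep '[[-0.0045,0.0005,0.03,0,0,0,0],[-0.0045,0.0005,0.06,0,0,0,0],[-0.0045,0.0005,0.08,0,0,0,0],[-0.0045,0.0005,0.093,0,0,0,0],[-0.0045,0.0005,0.1,0,0,0,0],[-0.0045,0.0005,0.104,0,0,0,0],[-0.0045,0.0005,0.104,0,0,0,0]]'; python3 - <<'E'
from h import *
import cv2
cv2.imwrite("pics/s10.png",cv2.resize(optics.camera("side")[140:260,230:390,::-1],None,fx=4,fy=4))
E
```

```text
time: 11.55
ee_pos: [0.5796, -0.1668, 0.0157]
tcp_rot: [180.0, -0.0, 2.8]
wrist_force: [0.6, -0.4, -1.0]
opening: 0.0149
```

View pics/s10.png

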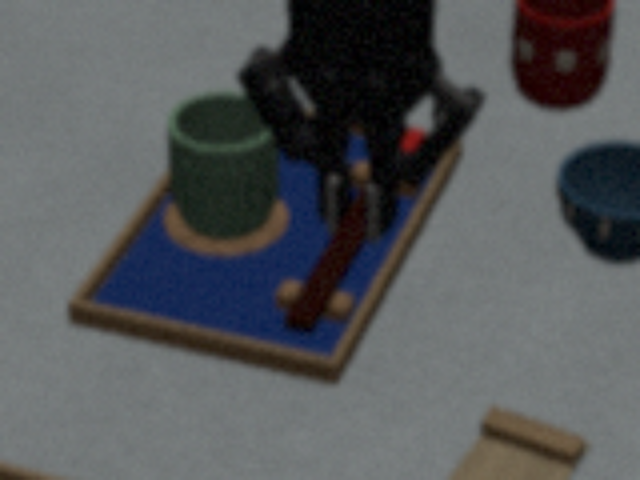

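The pair lies just over both rests, square to the tray, linkage clear of the cup. Final lowering and a narrow release.

```bash
python3 -m creep '[[0,0,0.0015,0,0,0,0],[0,0,0.0015,0,0,0,0.18],[0,0,0.0015,0,0,0,0.22],[0,0,0.0015,0,0,0,0.26],[0,0,0.0015,0,0,0,0.28],[0,0,0.0015,0,0,0,0.28],[0,0,0.0015,0,0,0,0.28]]'; python3 -m creep '[[0,0,-0.01,0,0,0,0.28],[0,0,-0.03,0,0,0,0.28],[0,0,-0.06,0,0,0,0.28],[0,0,-0.1,0,0,0,0.28],[0,0,-0.13,0,0,0,0.28],[0,0,-0.13,0,0,0,0.28]]';python3 - <<'E'
from h import *
import cv2
o=bot.get_obs()
print(wproj([.579,-.1662,.023],o))
cv2.imwrite("pics/w11.png",optics.camera("wrist")[:,:,::-1])
print(o['q'],tool([.5265,-.3687,.15],0))
E
```

```text
time: 12.3
ee_pos: [0.5793, -0.1668, 0.0138]
tcp_rot: [180.0, -0.0, 2.8]
wrist_force: [0.4, -0.8, -0.9]
opening: 0.0239
time: 12.9
ee_pos: [0.5812, -0.1673, 0.1498]
tcp_rot: [179.9, -0.4, 2.8]
wrist_force: [-0.2, -0.3, 0.7]
opening: 0.0239
[321.52687757 225.46495417]
[-1.60576551e+01  1.11657168e+01  7.94834205e+00  8.63276472e+01
 -5.23999037e-04  7.11348270e+01] [array([-0.0638,  0.1987, -0.0029]), array([ 0.0015, -0.0047,  0.049 ])]
```

View pics/w11.png

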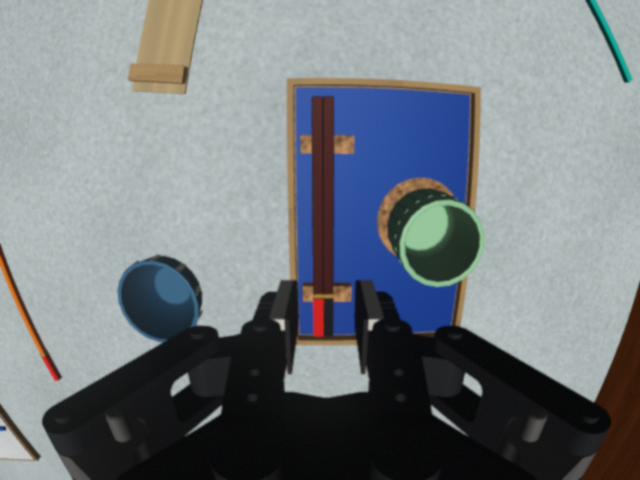

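Both chopsticks lie on the rests side by side (stick pair u≈323, rests at (327,145) and (327,293)). Next, the red cup.

```bash
python3 -m creep '[[-0.013,0.04,0,0,0,0.08,1],[-0.026,0.08,0,0,0,0.16,1],[-0.039,0.12,0,0,0,0.24,1],[-0.052,0.16,0,0,0,0.328,1],[-0.06,0.188,0,0,0,0.328,1],[-0.064,0.199,0,0,0,0.328,1],[-0.064,0.199,0,0,0,0.328,1],[-0.064,0.199,0,0,0,0.328,1]]';python3 -m creep '[[0,0,0,0,0,0,1],[0,0,0,0,0,0,1],[0,0,0,0,0,0,1],[0,0,0,0,0,0,1]]'; python3 - <<'E'
from h import *
import cv2
o=bot.get_obs()
print(wproj([.5265,-.3687,.065],o),tool([.5265,-.3687,.018],-16))
im=optics.camera("wrist")[:,:,::-1]
cv2.imwrite("pics/w12.png",im)
E
```

```text
time: 13.75
ee_pos: [0.5252, -0.3678, 0.1433]
tcp_rot: [-180.0, 0.0, -16.0]
wrist_force: [0.1, -0.1, 0.5]
opening: 0.0856
time: 14.15
ee_pos: [0.5254, -0.3682, 0.1439]
tcp_rot: [180.0, -0.0, -15.9]
wrist_force: [0.8, -0.3, -0.0]
opening: 0.0852
[327.71119509 246.70343726] [array([0.0012, 0.0002, 0.1259]), array([ 0.0001, -0.0002,  0.001 ])]
```

View pics/w12.png

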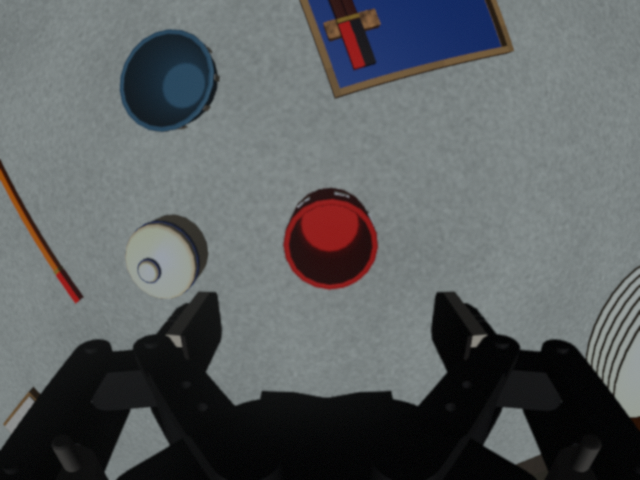

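Red rim centre at about (330.5,243.5), predicted (328,247). The room around it is free.

```bash
python3 -m creep '[[0.002,-0.001,0.04,0,0,0,1],[0.002,-0.001,0.075,0,0,0,1],[0.002,-0.001,0.1,0,0,0,1],[0.002,-0.001,0.117,0,0,0,1],[0.002,-0.001,0.126,0,0,0,1],[0.002,-0.001,0.126,0,0,0,1],[0.002,-0.001,0.126,0,0,0,1]]' 40; python3 -m creep '[[0,0,0,0,0,0,0.5],[0,0,0,0,0,0,0.4],[0,0,0,0,0,0,0.3],[0,0,0,0,0,0,0.3],[0,0,0,0,0,0,0.3],[0,0,0,0,0,0,0.3]]' 40;  python3 - <<'E'
from h import *
import cv2
o=bot.get_obs();cv2.imwrite("pics/w13.png",optics.camera("wrist")[:,:,::-1])
print(tool([.5988,.2298,.14],30),o['q'])
E
```

```text
time: 14.9
ee_pos: [0.5277, -0.3685, 0.0188]
tcp_rot: [180.0, -0.1, -16.0]
wrist_force: [-0.0, -0.3, -0.1]
opening: 0.0852
time: 15.5
ee_pos: [0.5279, -0.3687, 0.0191]
tcp_rot: [180.0, -0.1, -16.0]
wrist_force: [1.0, 0.2, 5.6]
opening: 0.0583
[array([-0.0964, -0.5948, -0.1215]), array([ 0.0015, -0.0016, -0.8026])] [-3.49281147e+01  1.86926337e+01  2.55390132e+00  7.37424970e+01
 -3.81305917e-04  7.10569967e+01]
```

View pics/w13.png

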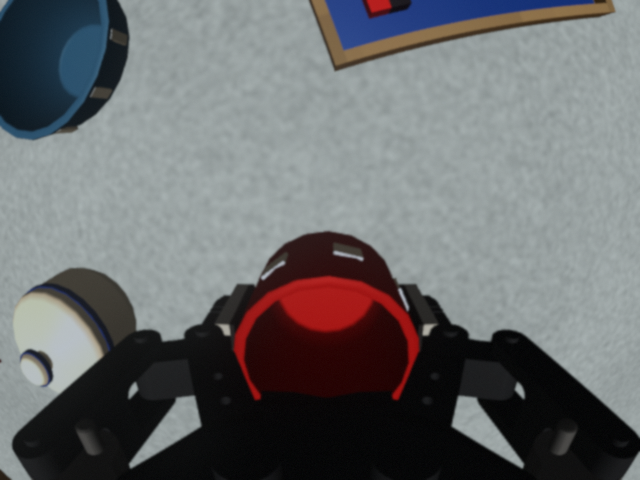

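Grasp good: opening 58.3 mm, red cup centred, front rim edge at (327,278).

```bash
python3 - <<'E'
from h import *
o=bot.get_obs();X=wray(327,278,.065,o)
yw=np.radians(o['tcp_rot'][2]); ty=np.array([np.sin(yw),-np.cos(yw)])
print((X[:2]-o['ee_pos'][:2])@ty)
E
python3 -m creep '[[0,0,-0.03,0,0,0,0.3],[0,0,-0.07,0,0,0,0.3],[0,0,-0.11,0,0,0,0.3],[-0.004,-0.025,-0.121,0,0,-0.05,0.3],[-0.01,-0.062,-0.121,0,0,-0.12,0.3],[-0.016,-0.1,-0.121,0,0,-0.18,0.3],[-0.023,-0.14,-0.121,0,0,-0.24,0.3],[-0.03,-0.18,-0.121,0,0,-0.3,0.3]]'; python3 - <<'E'
from h import *
o=bot.get_obs(); print(tool([.5988,.2298,.14],30))
E
```

```text
-0.029289024489398498
time: 16.35
ee_pos: [0.5479, -0.1855, 0.1387]
tcp_rot: [-180.0, 0.0, 1.3]
wrist_force: [0.8, -0.5, -2.4]
opening: 0.0583
[array([ 0.0605, -0.414 , -0.0012]), array([-1.000e-04,  0.000e+00, -5.005e-01])]
```

```bash
python3 -m creep '[[0.006,-0.04,0,0,0,-0.05,0.3],[0.012,-0.08,0,0,0,-0.1,0.3],[0.018,-0.12,0,0,0,-0.16,0.3],[0.024,-0.16,0,0,0,-0.22,0.3],[0.03,-0.2,0,0,0,-0.28,0.3],[0.036,-0.24,0,0,0,-0.34,0.3],[0.042,-0.28,0,0,0,-0.4,0.3],[0.047,-0.32,0,0,0,-0.45,0.3]]'; python3 - <<'E'
from h import *
o=bot.get_obs(); print(tool([.5988,.2298,.14],30))
E
```

```text
time: 17.15
ee_pos: [0.5883, 0.1356, 0.1388]
tcp_rot: [180.0, -0.0, 27.1]
wrist_force: [1.0, -0.0, -0.5]
opening: 0.0582
[array([ 0.0523, -0.079 , -0.0012]), array([ 0.0001, -0.    , -0.0502])]
```

```bash
python3 -m creep '[[0.02,-0.03,0,0,0,-0.03,0.3],[0.037,-0.056,0,0,0,-0.05,0.3],[0.048,-0.073,0,0,0,-0.05,0.3],[0.052,-0.079,0,0,0,-0.05,0.3],[0.052,-0.079,0,0,0,-0.05,0.3],[0.052,-0.079,0,0,0,-0.05,0.3],[0.052,-0.079,0,0,0,-0.05,0.3]]'; python3 - <<'E'
from h import *
o=bot.get_obs(); print(tool([.5988,.2298,.027],30),wproj([.5988,.2298,.005],o))
import cv2
cv2.imwrite("pics/w14.png",optics.camera("wrist")[:,:,::-1])
E
```

```text
time: 17.85
ee_pos: [0.5989, 0.2267, 0.139]
tcp_rot: [180.0, 0.0, 29.8]
wrist_force: [0.2, -0.5, -1.5]
opening: 0.058
[array([ 0.0014, -0.0028,  0.112 ]), array([ 0.0002,  0.    , -0.0042])] [327.28397761 221.35054891]
```

View pics/w14.png

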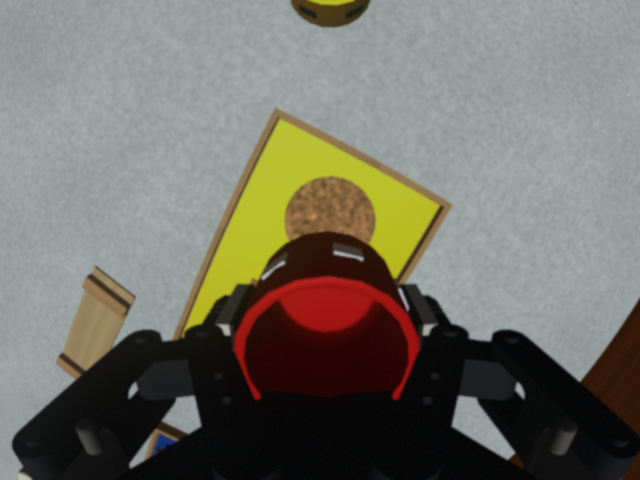

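Disc at (330,221), predicted (327,221). Lowering.

```bash
python3 -m creep '[[0.002,-0.004,0.03,0,0,0,0.3],[0.002,-0.004,0.06,0,0,0,0.3],[0.002,-0.004,0.085,0,0,0,0.3],[0.002,-0.004,0.1,0,0,0,0.3],[0.002,-0.004,0.107,0,0,0,0.3],[0.002,-0.004,0.111,0,0,0,0.3],[0.002,-0.004,0.113,0,0,0,0.3],[0.002,-0.004,0.113,0,0,0,0.3]]';python3 -m creep '[[0,0,0.001,0,0,0,0.3],[0,0,0.002,0,0,0,0.3],[0,0,0.002,0,0,0,0.3]]'
```

```text
time: 18.7
ee_pos: [0.5991, 0.2325, 0.0267]
tcp_rot: [180.0, -0.1, 29.8]
wrist_force: [-0.4, 0.7, -3.2]
opening: 0.058
time: 19.0
ee_pos: [0.5988, 0.2325, 0.0241]
tcp_rot: [180.0, -0.0, 29.9]
wrist_force: [0.4, 0.8, -0.2]
opening: 0.0582
```

```bash
python3 -m creep '[[-0.001,0.0015,0,0,0,0,0.3],[-0.001,0.0015,0.001,0,0,0,0.3],[-0.001,0.0015,0.001,0,0,0,0.3]]'
```

```text
time: 19.3
ee_pos: [0.5986, 0.2307, 0.0241]
tcp_rot: [180.0, -0.1, 29.9]
wrist_force: [-3.0, -0.5, 7.1]
opening: 0.0583
```

Contact at 7 N; releasing, then on towards the pot.

```bash
python3 -m creep '[[0,0,0,0,0,0,0.8],[0,0,0,0,0,0,0.95],[0,0,0,0,0,0,0.95],[0,0,0,0,0,0,0.95],[0,0,-0.03,0,0,0,0.95],[0,0,-0.07,0,0,0,0.95],[0,0,-0.1,0,0,0,0.95],[0,0,-0.13,0,0,0,0.95]]';  python3 - <<'E'
from h import *
o=bot.get_obs(); print(o['opening'],o['q'],tool([.398,-.3526,.15],-20))
import cv2
im=optics.camera("wrist")[:,:,::-1]
print(wproj([.5988,.2298,.070],o))
cv2.imwrite("pics/w15.png",im)
E
```

```text
time: 20.1
ee_pos: [0.5984, 0.2306, 0.1543]
tcp_rot: [180.0, -0.0, 29.9]
wrist_force: [1.0, -0.1, -0.2]
opening: 0.0811
0.08113671648956519 [ 2.10754737e+01  1.68147670e+01  1.51941772e+01  8.83542565e+01
 -8.11762102e-04  8.12229058e+01] [array([-0.4641,  0.4061,  0.0041]), array([-1.000e-04, -4.000e-04,  8.701e-01])]
[325.04222521 244.91232143]
```

View pics/w15.png

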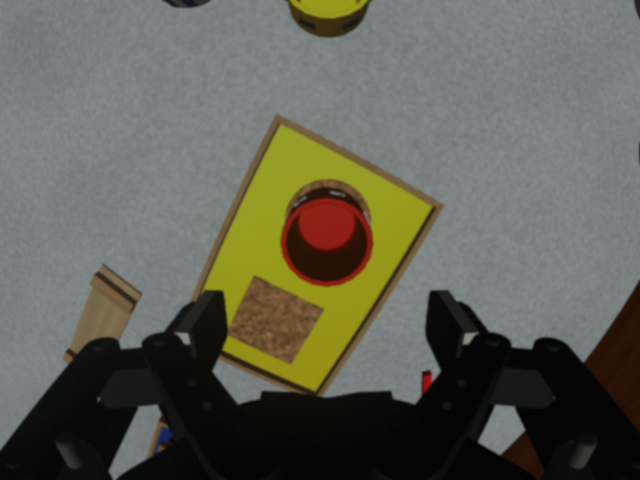

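The red cup stands on its disc (rim (327,241), disc showing symmetrically). To the pot.

```bash
python3 -m creep '[[-0.034,0.03,0,0,0,0.08,1],[-0.068,0.06,0,0,0,0.15,1],[-0.102,0.09,0,0,0,0.22,1],[-0.136,0.12,0,0,0,0.29,1],[-0.17,0.15,0,0,0,0.36,1],[-0.204,0.18,0,0,0,0.43,1],[-0.238,0.21,0,0,0,0.5,1],[-0.272,0.24,0,0,0,0.57,1]]'; python3 - <<'E'
from h import *
print(tool([.398,-.3526,.15],-20))
E
```

```text
time: 20.95
ee_pos: [0.4811, -0.1145, 0.1527]
tcp_rot: [180.0, -0.0, -3.0]
wrist_force: [1.3, -1.0, 0.0]
opening: 0.0854
[array([-0.0707,  0.2421,  0.0027]), array([ 0.    , -0.0005,  0.2974])]
```

```bash
python3 -m creep '[[-0.013,0.045,0,0,0,0.07,1],[-0.026,0.09,0,0,0,0.14,1],[-0.039,0.135,0,0,0,0.21,1],[-0.052,0.18,0,0,0,0.28,1],[-0.063,0.215,0,0,0,0.297,1],[-0.068,0.235,0,0,0,0.297,1],[-0.0707,0.242,0,0,0,0.297,1],[-0.0707,0.242,0,0,0,0.297,1]]';python3 -m creep '[[0,0,0,0,0,0,1],[0,0,0,0,0,0,1],[0,0,0,0,0,0,1],[0,0,0,0,0,0,1]]'; python3 - <<'E'
from h import *
import cv2
o=bot.get_obs()
print(wproj([.398,-.3526,.064],o),tool([.398,-.3526,.005],-20))
im=optics.camera("wrist")[:,:,::-1]
cv2.imwrite("pics/w16.png",im)
E
```

```text
time: 21.75
ee_pos: [0.3991, -0.3515, 0.1525]
tcp_rot: [-180.0, 0.0, -19.9]
wrist_force: [0.0, 0.6, -0.0]
opening: 0.0851
time: 22.15
ee_pos: [0.3999, -0.3506, 0.1529]
tcp_rot: [180.0, -0.0, -19.8]
wrist_force: [0.4, -0.5, 0.6]
opening: 0.0852
[324.12634332 245.55578563] [array([-0.0011,  0.0025,  0.1479]), array([ 0.0001, -0.0002,  0.0041])]
```

View pics/w16.png

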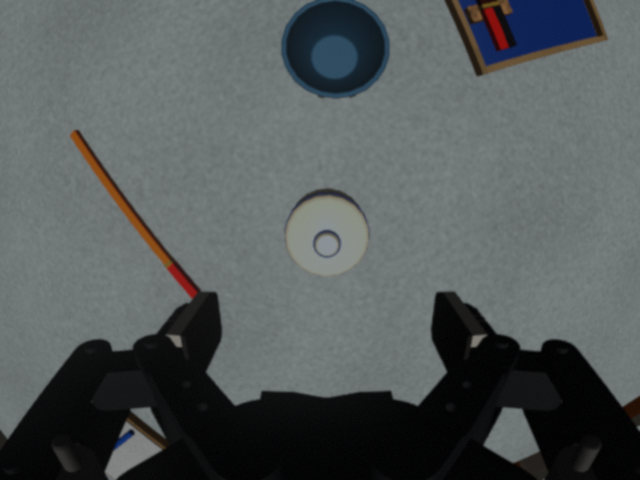

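Knob at (327,243.5), predicted (324,245.5). The orange stick's red end at about (200,297) lies near the left finger's path; checking clearance.

```bash
python3 - <<'E'
from h import *
o=bot.get_obs();R=Ro.from_euler("xyz",o["tcp_rot"],degrees=True)
for p in [(200,297),(170,266)]:
    X=wray(*p,.008,o);print(X,R.inv().apply(X-o["ee_pos"]))
a=px(470,353,.008);print(a,R.inv().apply(a-o["ee_pos"]))
E
```

```text
[ 0.27199337 -0.37682323  0.008     ] [-0.11147669  0.06781185  0.14486246]
[ 0.25801675 -0.34124335  0.008     ] [-0.13666646  0.0390586   0.14485708]
[ 0.26582514 -0.37384596  0.008     ] [-0.11828845  0.06709697  0.14486124]
```

```bash
python3 -m creep '[[0,0.0015,0.04,0,0,0,1],[0,0.0015,0.08,0,0,0,1],[0,0.0015,0.11,0,0,0,1],[0,0.0015,0.13,0,0,0,1],[0,0.0015,0.14,0,0,0,1],[0,0.0015,0.146,0,0,0,1],[0,0.0015,0.146,0,0,0,1],[0,0.0015,0.146,0,0,0,1]]' 45; python3 -m creep '[[0,0,0,0,0,0,0.6],[0,0,0,0,0,0,0.45],[0,0,0,0,0,0,0.3],[0,0,0,0,0,0,0.3],[0,0,0,0,0,0,0.3],[0,0,0,0,0,0,0.3]]' 45;  python3 - <<'E'
from h import *
import cv2
o=bot.get_obs();print(wproj([.398,-.3526,.064],o));cv2.imwrite("pics/w17.png",optics.camera("wrist")[:,:,::-1])
print(tool([.6020,.1255,.14],20),o['q'])
E
```

```text
time: 23.0
ee_pos: [0.3996, -0.353, 0.0079]
tcp_rot: [180.0, -0.1, -19.8]
wrist_force: [-0.6, -0.6, -0.1]
opening: 0.0854
time: 23.6
ee_pos: [0.3995, -0.353, 0.0078]
tcp_rot: [180.0, -0.1, -19.8]
wrist_force: [0.7, 0.5, 6.4]
opening: 0.0588
[320.23461978 384.37877074]
[array([ 0.0284, -0.5187, -0.1325]), array([ 0.0012, -0.0014, -0.6951])] [-4.14638054e+01  4.37363215e+00 -1.54228798e+01  7.01030257e+01
  5.44997915e-04  6.83627237e+01]
```

View pics/w17.png

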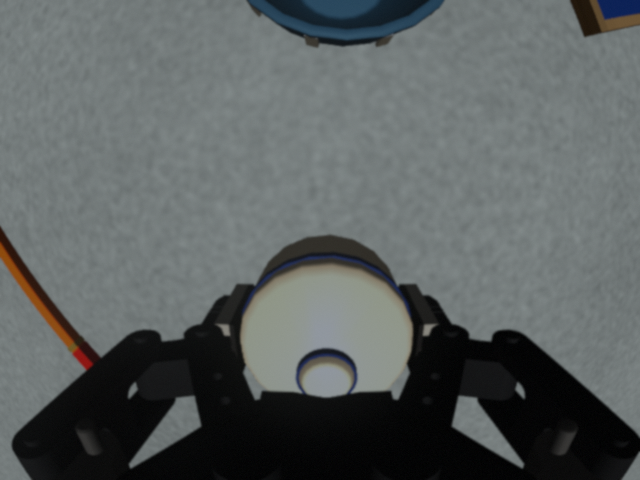

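Pot held, opening 58.8 mm, knob at (327,377) centred between the pads.

```bash
python3 - <<'E'
from h import *
o=bot.get_obs();R=Ro.from_euler("xyz",o["tcp_rot"],degrees=True)
for v in(374,378):print(R.inv().apply(wray(327,v,.064,o)-o["ee_pos"]))
E
python3 -m creep '[[0,0,-0.03,0,0,0,0.3],[0,0,-0.07,0,0,0,0.3],[0,0,-0.11,0,0,0,0.3],[0.001,-0.025,-0.132,0,0,-0.04,0.3],[0.003,-0.062,-0.132,0,0,-0.08,0.3],[0.006,-0.1,-0.132,0,0,-0.12,0.3],[0.008,-0.14,-0.132,0,0,-0.16,0.3],[0.01,-0.18,-0.132,0,0,-0.2,0.3]]'; python3 - <<'E'
from h import *
o=bot.get_obs(); print(tool([.602,.1255,.14],2))
E
```

```text
[ 0.00044957 -0.00369515 -0.05616528]
[ 0.00045257 -0.00223186 -0.05616432]
time: 24.45
ee_pos: [0.4697, -0.1852, 0.1387]
tcp_rot: [180.0, 0.0, -8.3]
wrist_force: [0.7, -0.4, -1.3]
opening: 0.0583
[array([ 0.0861, -0.3266, -0.0013]), array([ 0.000e+00,  1.000e-04, -1.798e-01])]
```

```bash
python3 -m creep '[[0.01,-0.038,0,0,0,-0.025,0.3],[0.02,-0.076,0,0,0,-0.05,0.3],[0.03,-0.114,0,0,0,-0.075,0.3],[0.04,-0.152,0,0,0,-0.1,0.3],[0.05,-0.19,0,0,0,-0.125,0.3],[0.06,-0.228,0,0,0,-0.15,0.3],[0.07,-0.266,0,0,0,-0.18,0.3],[0.078,-0.297,0,0,0,-0.18,0.3]]'; python3 -m creep '[[0.006,-0.02,0,0,0,0,0.3],[0.008,-0.028,0,0,0,0,0.3],[0.008,-0.028,0,0,0,0,0.3],[0.008,-0.028,0,0,0,0,0.3],[0.008,-0.028,0,0,0,0,0.3],[0.008,-0.028,0,0,0,0,0.3]]'; python3 - <<'E'
from h import *
o=bot.get_obs(); print(tool([.602,.124,.014],2),wproj([.602,.1255,.005],o))
import cv2
cv2.imwrite("pics/w18.png",optics.camera("wrist")[:,:,::-1])
E
```

```text
time: 25.25
ee_pos: [0.5902, 0.0979, 0.1384]
tcp_rot: [-180.0, 0.0, 2.1]
wrist_force: [0.6, -0.8, -1.2]
opening: 0.0586
time: 25.85
ee_pos: [0.5968, 0.1231, 0.139]
tcp_rot: [180.0, -0.0, 1.9]
wrist_force: [0.2, -0.5, -2.0]
opening: 0.0584
[array([ 0.0052, -0.0007,  0.1251]), array([ 0.    , -0.0003, -0.0021])] [332.48801374 222.32008015]
```

View pics/w18.png

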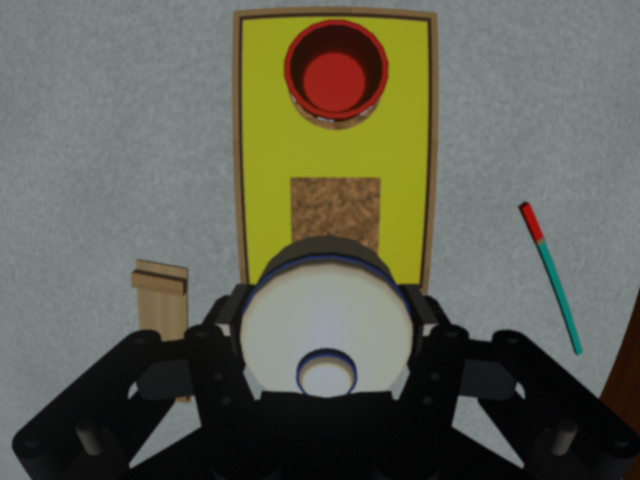

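Pad centre at about (335,223), predicted (332,222). Lowering.

```bash
python3 -m creep '[[0.006,-0.001,0.03,0,0,0,0.3],[0.006,-0.001,0.065,0,0,0,0.3],[0.006,-0.001,0.093,0,0,0,0.3],[0.006,-0.001,0.11,0,0,0,0.3],[0.006,-0.001,0.119,0,0,0,0.3],[0.006,-0.001,0.123,0,0,0,0.3],[0.006,-0.001,0.125,0,0,0,0.3],[0.006,-0.001,0.125,0,0,0,0.3]]';python3 -m creep '[[0,0,0.001,0,0,0,0.3],[0,0,0.001,0,0,0,0.3],[0,0,0.001,0,0,0,0.3]]'
```

```text
time: 26.7
ee_pos: [0.6034, 0.1254, 0.0147]
tcp_rot: [-180.0, -0.1, 1.9]
wrist_force: [-0.1, 0.2, -0.5]
opening: 0.0582
time: 27.0
ee_pos: [0.6031, 0.1254, 0.0132]
tcp_rot: [-180.0, -0.0, 2.0]
wrist_force: [0.2, -0.0, -1.8]
opening: 0.0584
```

```bash
python3 -m creep '[[-0.001,0.001,0.001,0,0,0,0.3],[-0.001,0.001,0.002,0,0,0,0.3],[-0.001,0.001,0.002,0,0,0,0.3]]'
```

```text
time: 27.3
ee_pos: [0.6028, 0.1249, 0.0129]
tcp_rot: [-179.9, -0.2, 2.0]
wrist_force: [-2.0, 2.0, 9.6]
opening: 0.0583
```

```bash
python3 -m creep '[[0,0,0,0,0,0,0.8],[0,0,0,0,0,0,0.9],[0,0,0,0,0,0,0.9],[0,0,0,0,0,0,0.9],[0,0,-0.03,0,0,0,0.9],[0,0,-0.07,0,0,0,0.9],[0,0,-0.11,0,0,0,0.9],[0,0,-0.15,0,0,0,0.9]]'; python3 -m creep '[[-0.04,0.02,0,0,0,0,0.9],[-0.08,0.04,0,0,0,0,0.9],[-0.12,0.06,0,0,0,0,0.9],[-0.16,0.08,0,0,0,0,0.9],[-0.2,0.1,0,0,0,0,0.9],[-0.22,0.11,0,0,0,0,0.9],[-0.22,0.11,0,0,0,0,0.9],[-0.22,0.11,0,0,0,0,0.9]]'; python3 - <<'E'
from h import *
import cv2
im=optics.camera("top")[:,:,::-1].copy()
cv2.imwrite("pics/t19.png",im)
cv2.imwrite("pics/t19a.png",cv2.resize(im[165:325,130:290],None,fx=3.75,fy=3.75,interpolation=cv2.INTER_CUBIC))
cv2.imwrite("pics/t19b.png",cv2.resize(im[155:305,325:495],None,fx=4,fy=4,interpolation=cv2.INTER_CUBIC))
cv2.imwrite("pics/s19.png",optics.camera("side")[:,:,::-1])
E
```

```text
time: 28.1
ee_pos: [0.6016, 0.1242, 0.1621]
tcp_rot: [180.0, 0.0, 1.9]
wrist_force: [1.1, -0.5, -0.2]
opening: 0.0769
time: 28.9
ee_pos: [0.386, 0.0067, 0.1611]
tcp_rot: [-180.0, -0.1, 1.9]
wrist_force: [0.6, -0.1, 0.2]
opening: 0.0765
```

View pics/t19a.png

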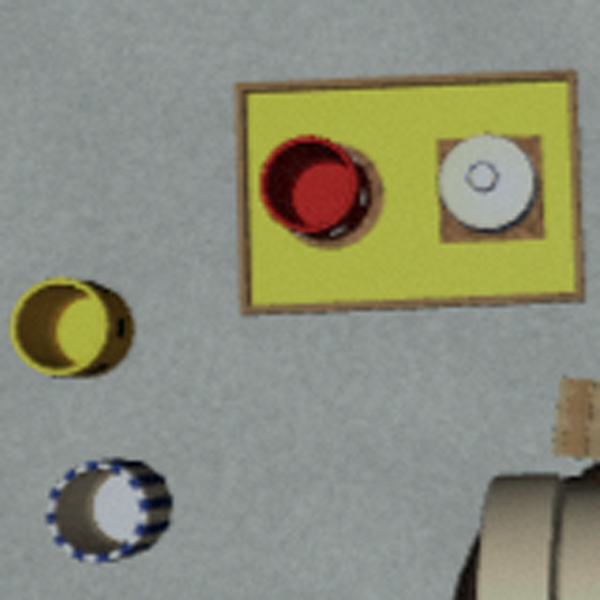

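View pics/t19b.png

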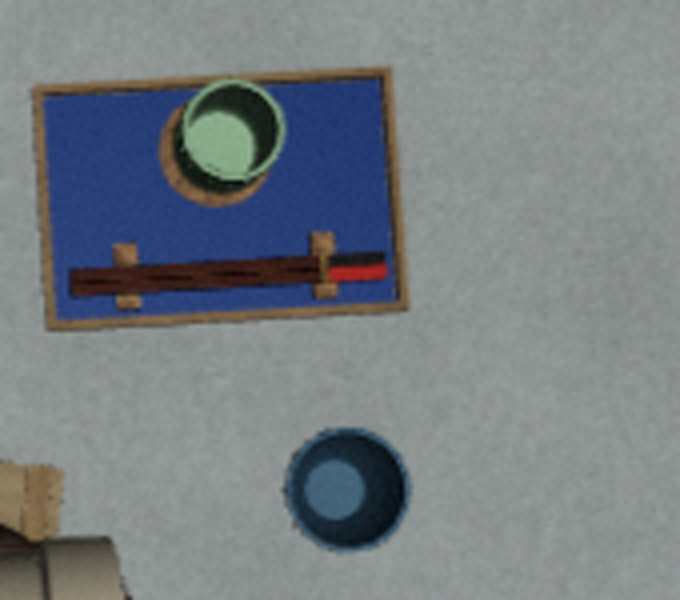

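View pics/s19.png

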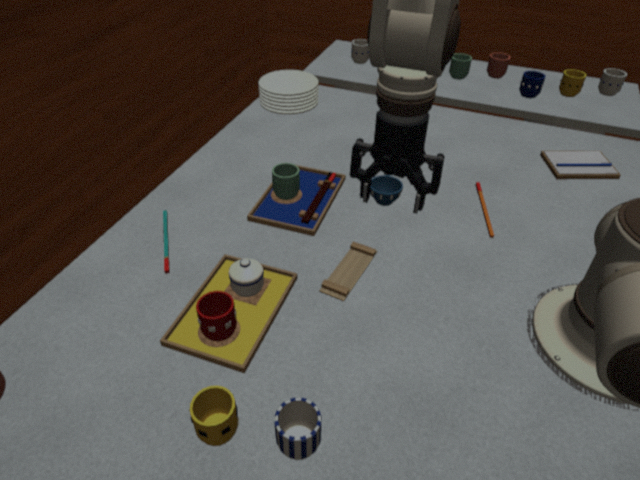

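Everything sits on its marks; the other pieces look unmoved. I measure the placements in the tray frames: red rim crop (309.5,185.5), knob (482,177), green rim (233,130.5), stick ends (70,283) and (386,265).

```bash
python3 - <<'E'
from h import *
np.set_printoptions(precision=4,suppress=True)
f=lambda u,v,x,y,s,z: px(x+(u+.5)/s-.5,y+(v+.5)/s-.5,z)
a=lambda u,v,z:f(u,v,130,165,3.75,z)
b=lambda u,v,z:f(u,v,325,155,4,z)
def fr(X,c,yw):
    y=np.radians(yw);d=X[:2]-np.array(c);return np.array([d[0]*np.cos(y)+d[1]*np.sin(y),-d[0]*np.sin(y)+d[1]*np.cos(y)])
Y=([.6,.1772],2.0);B=([.6258,-.164],2.8)
print("red",fr(a(309.5,185.5,.07),*Y),"pot",fr(a(482,177,.069),*Y))
print("green",fr(b(233,130.5,.07),*B))
e1,e2=fr(b(70,283,.023),*B),fr(b(386,265,.023),*B)
print("sticks",(e1+e2)/2,np.degrees(np.arctan2(*(e1-e2))),np.linalg.norm(e1-e2))
print("others",a(62,327,.065),a(103,511,.065),b(348,489,.045))
o=bot.get_obs();print(o['ee_pos'])
E
```

```text
red [-0.0014  0.0518] pot [-0.0006 -0.0531]
green [ 0.0301 -0.0009]
sticks [-0.0476 -0.0001] 0.025412559083834576 0.19059223396273556
others [0.5121 0.3792 0.065 ] [0.4008 0.3526 0.065 ] [ 0.4488 -0.2303  0.045 ]
[0.3864 0.0071 0.1607]
```

All within about 2 mm of target. Handing in.

```bash
python3 - <<'E'
from workcell import bot
print(bot.job_done(), bot.get_obs()['time'])
E
```

```text
the job is handed in; nothing more can be done
the job is handed in; nothing more can be done
```

Both gift sets are made up and the job is handed in, at about 29 s of the 99 s allowed; no verdict was reported.

I lowered each cup and the pot until there was light contact (5 to 10 N) before releasing. The chopsticks were picked up and set down together as one pair.

My last check from the top camera, in each tray's frame:

| Piece | Measured position (mm) | Target (mm) |
|---|---|---|
| Green cup | (30.1, -0.9) | (30, 0) |
| Red cup | (-1.4, 51.8) | (0, 52) |
| Lidded pot | (-0.6, -53.1) | (0, -52) |
| Chopstick pair, middle | (-47.6, -0.1) | (-45, 0) |

- **Chopsticks:** they lie parallel to the tray's long side, touching side by side. I set them about 2.6 mm off centre on purpose, to keep the gripper clear of the green cup; the limit is 15 mm.
- **Other pieces:** the yellow cup, striped cup and bowl are upright and within 3 mm of their first measured positions, which is about the reading error.
- **Disagreements:** the wrist camera read 2 to 4 mm differently from the top camera throughout, and I worked between the two. No check failed.

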